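# Break the stuck lid of a wax warmer free with its spring gauge

## Task

The wax warmer's lid is glued shut by set wax. Grasp the orange handle of the spring gauge on the lid, draw it up until the yellow band stands at the mouth of the black sleeve (about 12 mm out), and keep that steady pull for two seconds with the lid still shut; then pull on until the seal breaks, never letting the lid fly wide open, and hold it slightly open, its front edge about 25 mm up, to let it vent. Finish like that, still holding the lid up by the handle, and leave the things round about where they are.

Things in the scene. Friction and masses are not known exactly. Their poses are not given: they have to be found in the camera images.
- warmer: White box-shaped wax warmer screwed to the table, 180 x 150 mm and 100 mm tall (foot plate 200 x 170 mm), steel lid on top (top face 110 mm above the table). Origin under its centre; its x axis points from the front (dial side, gauge side) to the hinge side, y along the hinge, z up.
- hinge_line (a point): middle of the lid's hinge line, at the warmer's rear top edge (90 mm from its centre along its +x, 100 mm up).
- lid_front (a point): middle of the lid's front edge, at its underside, 183 mm from the hinge line; 102 mm above the table when shut. 25 mm up means 25 mm above that.
- handle (a point): centre of the gauge's orange grip bar: a round bar 16 mm thick and 60 mm long, lying along the warmer's y axis (this point's y axis); it turns freely on its axle. It stands above the lid, 60 mm in front of the warmer's centre, 196 mm above the table at rest. A thin steel stem (11 mm) leads down from its middle to the sleeve; 22 mm are free below the bar. Pinch the bar from above, fingers in front of and behind it, a firm grip (40 N or more).
- sleeve_mouth (a point): centre of the upper rim of the gauge's black sleeve (22 mm across, 44 mm tall), 166 mm above the table at rest. The sleeve is pivoted on the lid, on an axis parallel to the hinge 150 mm in front of it, so the gauge leans freely to and fro as the lid opens.
- pull (a joint): how far the gauge handle is drawn out of its sleeve, in m: 0 at rest, stop at 0.036. A spring pulls back with 500 N per m. The stem shows white first, then yellow between 0.008 and 0.016, then red.
- lid (a joint): opening of the lid in rad: 0 shut, stop at 0.42; 0.14 is the front edge 25 mm up. The wax holds it shut until the pull on the handle reaches roughly 11 to 16 N (the gauge well into the red, 0.022 to 0.032 drawn), then lets go within a few degrees: the lid jumps up by 0.13 to 0.17 rad as the gauge spring shortens, while the handle stays where the gripper holds it. After that only the lid's weight (some 2 N at the handle) pulls down; it falls shut if released.
- tin_a: Bystander, to be left alone: brass-coloured candle tin, 74 mm across, 80 mm tall, beside the warmer; origin under its centre.
- tin_b: Bystander, to be left alone: a second, equal candle tin on the warmer's other side.
- pot: Bystander, to be left alone: steel pouring pot 96 mm across, 75 mm tall, with a black side handle; origin under its centre.
- spool: Bystander, to be left alone: wooden wick spool 70 mm across, 60 mm tall; origin under its centre.
- jar: Bystander, to be left alone: jar with red cap, 70 mm across, 100 mm tall; origin under its centre.
- brush: Bystander, to be left alone: brush lying flat on the table.
- scraper: Bystander, to be left alone: spatula lying flat on the table.

How it is judged (in metres and radians):
On the way, in this order (a step that is already met when the one before it is completed fails the run):
1. the gauge drawn to its yellow band and kept there for a second or more, the lid still shut (value of joint pull between 0.008 and 0.016 m and value of joint lid below 0.02 rad and contact force between the fingers and pull above 1 N), for 1 s.
2. the seal broken by the pull on the gauge handle (value of joint lid above 0.06 rad and contact force between the fingers and pull above 1 N), for 0.1 s.
At the end, for the whole second after the job is handed in: The lid is held still at 0.085 to 0.20 rad (front edge about 16 to 36 mm up) by the gripped gauge handle, the gauge spring still carrying it (drawn at least 1.5 mm), for the last second (value of joint lid between 0.085 and 0.2 rad and velocity of joint lid between -0.05 and 0.05 rad/s and value of joint pull above 0.0015 m and contact force between the fingers and pull above 1 N); the arm keeps its last pose, push and grip.
It fails at once if the lid flies wide open (beyond 0.35 rad, front edge 63 mm up) (value of joint lid above 0.35 rad).
It fails at once if a bystander moved more than 30 mm (distance of any of tin_a, tin_b, pot, spool, jar, brush, scraper from where it was at the start of the episode above 0.03 m).
It also fails if it takes over 35 s, if anything falls off the work surface, if the arm or the gripper's body presses on something with over 40 N, if the wrist force passes 120 N, or if a joint passes its speed limit or range.

## Robot

A 6-joint arm with a two-finger parallel gripper is mounted at the origin on the work surface. World frame = base frame: x ahead of the robot, y to its left, z up, the work surface at z = 0. Lengths are in mm, angles in rad, forces in N, time in s.
With the tool pointing down it reaches from about 250 to 725 mm from the base axis. Payload 9.7 kg.
Tool frame: the origin (TCP) lies on the front face of the gripper's body, between the roots of the fingers; the fingertips stand 73 mm ahead of it and the grasp point (between the pads) lies 54 mm ahead of it; z points along the fingers, y is the line along which they close (so a half turn about z gives the same grasp; the last joint's range is limited). The gripper opens to 85 mm and grips with 20 to 120 N. Pads are 22 mm wide; open, the fingers measure 114 mm over their backs; the gripper's body (76 mm by 85 mm) begins 54 mm behind the grasp point. The pads swing forward as they close: fully open they stand 13 mm farther back than shut.
Start: joints at [1.104, 0.087, 0.176, 1.66, 0, 1.571], TCP at [247.514, 491.156, 303.884] pointing down, gripper open.
Joint ranges: [-3.13, 3.13], [-0.85, 1.81], [-1.15, 1.24], [-2.2, 2.28], [-1.44, 1.52], [-3.14, 3.14]. Speed limits (rad/s): [2.22, 2.22, 2.57, 3.14, 3.14, 3.14].

## Interface

Orientations are given as a unit quaternion [x, y, z, w].
In Python, from bench import ctrl, imaging gives the robot as it stands.
- The arm moves only by the tool arm_command, never from a script. Its argument "commands" is one flat list of numbers, 7 for each row, row after row: the opening, from -1 (shut) to 1 (fully open), so that 0 is half open, then the shift along the tool's x, y, z in cm, then the turn, a rotation vector about the tool's x, y, z in rad. In form: [grip, tx, ty, tz, rx, ry, rz, grip, tx, ty, tz, rx, ry, rz, ...]. A call has 1 to 10 rows; each row is the pose to reach, as a shift and turn from the pose commanded when the call began, along the tool's axes at that moment; what a row does not reach only later rows make up. A row lasts 1/10 s, in which the tool goes at most 50 mm and 8.59 degrees, less where a joint would pass 70% of its speed; a pose out of reach is approached as far as the arm can. A call with a gripper value outside its range is refused whole. The fingers move at their own pace and stop on an object; "grip_force" is the grip in N (left out, the last holds). Time passes only in rows, so rows that repeat a pose let the fingers close. It gives the time, the measured TCP pose, the force, the opening and the grip force at its end, in the units of the state.
- ctrl.get_state(): the state, without advancing time (a new reading comes with each control period).
- imaging.get_image(name): name is "side" or "top" or "wrist"; returns a dict with "pixels" (420x560x3 uint8, blue, green, red), "intrinsics" (3x3 intrinsics, pixels), "k1" (the pictures are not rectified: a ray, as slopes to the right and down, at radius r is drawn at 1 + k1 r^2 times it, then the intrinsics apply), "camera_from_world" (4x4, takes a point from world to camera coordinates). Camera axes: x right, y down, z forward; pixel columns grow to the right and rows downward; lengths in mm; the calibration is good to about 2 mm. A picture is of the moment at which its call begins. There is no depth.
- ctrl.sign_off(): hands the job in; it is judged then, once.
The state is a dict: "clock": time; "qpos": joint angles; "qd": joint speeds; "effort": joint torques, N m; "tcp_pos": TCP position; "orientation": TCP orientation; "contact_force": force on the tool from outside, world axes, zero at the start; "torque": the same for the moment, N m; "finger_gap": finger opening in mm; "gripper_force": force on a finger pad.
Only numpy, scipy, OpenCV 4.12 (cv2) and the standard library are available. Lean on these libraries where they do the work, as an engineer would, in place of code of your own. Each camera call takes 0.05 s, during which the arm holds its last target. There are 200 camera calls.

## Working session

There is one attempt and no reset: what is moved stays moved. The work goes in short steps, Python scripts to look and compute and a tool call to move; the robot and the scene stay as the last step left them, time stands still between calls to the robot, and variables do not carry over. Pictures are saved under pics/ and viewed, at most 10 in all, crops included, and the job is handed in when it is done.

Besides the shell and the picture viewer there is one more tool, called after "Emit:" in YAML: its name, and indented under it one key for each argument. arm_command: Moves the arm, as the interface text tells. Its arguments: {"type":"object","properties":{"commands":{"type":"array"},"grip_force":{"type":"number"}},"required":["commands"]}

```bash
mkdir -p pics
cat > h.py <<'E'
import numpy as np, cv2
from bench import ctrl, imaging
def ray(im,u,v):
    K=np.array(im["intrinsics"]);T=np.array(im["camera_from_world"])
    p=cv2.undistortPoints(np.array([[[u,v]]],float),K,np.array([im["k1"],0,0,0.]))[0,0]
    R=T[:3,:3];c=-R.T@T[:3,3];d=R.T@np.array([p[0],p[1],1]);return c,d/np.linalg.norm(d)
def onz(im,u,v,z):
    c,d=ray(im,u,v);return c+d*(z-c[2])/d[2]
def tri(a,b):
    (c1,d1),(c2,d2)=a,b
    s=np.linalg.lstsq(np.c_[d1,-d2],c2-c1,rcond=None)[0]
    p,q=c1+s[0]*d1,c2+s[1]*d2;return (p+q)/2,np.linalg.norm(p-q)
def orange(px):
    h=cv2.cvtColor(px,cv2.COLOR_BGR2HSV)
    return cv2.inRange(h,(5,170,120),(20,255,255))
E
python3 - <<'E'
from h import *
ims={n:imaging.get_image(n) for n in("side","top")}
for n,im in ims.items():
    cv2.imwrite(f"pics/{n}0.png",im["pixels"])
    m=orange(im["pixels"]);k,l,s,c=cv2.connectedComponentsWithStats(m)
    for i in range(1,k):
        if s[i,4]>25:
            pts=np.argwhere(l==i)[:,::-1].astype(np.float32)
            print(n,s[i],c[i].round(1),cv2.minAreaRect(pts))
print(ctrl.get_state())
E
```

```text
side [234 172  12  14  70] [238.9 178.1] ((238.8986358642578, 177.8581085205078), (15.22844123840332, 5.114895820617676), 54.46232223510742)
top [248 238  18   5  74] [256.7 240.2] ((256.5, 240.0), (4.0, 17.0), 90.0)
{'clock': 0.1, 'qpos': array([ 1.10402157e+00,  8.74055299e-02,  1.75186373e-01,  1.65981997e+00,
       -2.00868093e-05,  1.57079390e+00]), 'qd': array([ 0.00151616, -0.00134302,  0.00206391, -0.00184138, -0.0015152 ,
       -0.00138447]), 'effort': array([-4.88873411e-04, -5.21561730e+01,  4.65653694e+01,  1.61090121e-02,
       -5.96817222e-05, -1.38833691e-06]), 'tcp_pos': array([247.44844221, 491.04239882, 303.23981615]), 'orientation': array([ 2.31273154e-01,  9.72888659e-01, -6.06875105e-04, -1.33943418e-04]), 'contact_force': array([0.13807882, 0.47189347, 0.28332282]), 'torque': array([ 0.01855147, -0.00347784, -0.02330408]), 'gripper_force': 0.0, 'finger_gap': 85.29285718857005}
```

View pics/side0.png

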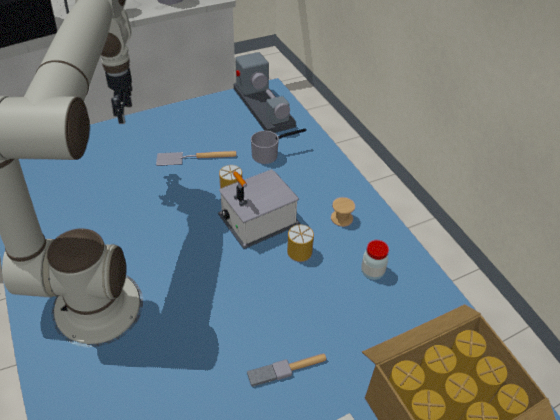

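View pics/top0.png

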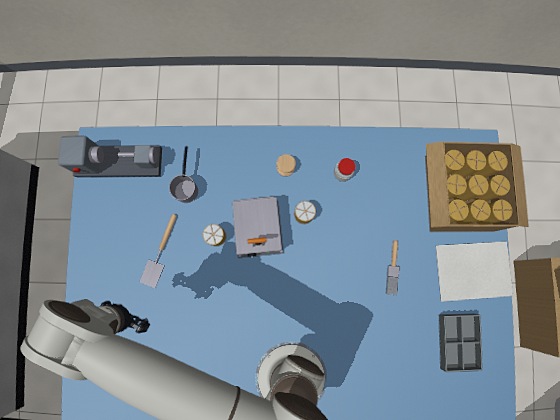

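The side view shows the orange bar at about (239,178) on the warmer's front part. The top view shows it at (257,240), with the lid slightly rotated and centred at about (258,225), and the tins at (214,235) and (305,212).

Run:
```python
from h import *
ims={n:imaging.get_image(n) for n in("side","top")}
t,s=ims["top"],ims["side"]
P,e=tri(ray(s,238.9,178.0),ray(t,256.6,240.1));print("handle",P.round(1),e, onz(t,256.6,240.1,200).round(1),onz(s,238.9,178,196).round(1))
# lid: low-saturation blob near handle, in top
px=t["pixels"];h=cv2.cvtColor(px,cv2.COLOR_BGR2HSV)
print(h[210,250],h[225,270],h[250,275],h[190,250])
m=cv2.inRange(h,(0,0,90),(180,60,255));m[:, :225]=0;m[:,292:]=0;m[:190]=0;m[262:]=0
k,l,st,c=cv2.connectedComponentsWithStats(m);i=1+np.argmax(st[1:,4]);print(st[i])
pts=np.argwhere(l==i)[:,::-1]
w=np.array([onz(t,u,v,110)[:2] for u,v in pts],np.float32)
r=cv2.minAreaRect(w);print(r,cv2.boxPoints(r).round(1).tolist())
for n,u,v in(("tin",214,234.5),("tin",305.5,211.5)):print(n,onz(t,u,v,80).round(1))
# bar ends direction
b=np.argwhere(orange(px)>0)[:,::-1];b=b[(abs(b[:,0]-257)<14)&(abs(b[:,1]-240)<8)]
wb=np.array([onz(t,u,v,203)[:2] for u,v in b]);C=np.cov(wb.T);ev,V=np.linalg.eigh(C);print("bar dir",V[:,1],np.degrees(np.arctan2(*V[::-1,1])),wb.mean(0))
o=cv2.resize(px[180:270,200:320],None,fx=6,fy=6,interpolation=cv2.INTER_CUBIC);cv2.imwrite("pics/c1.png",o)
```

```text
handle [479.1 118.5 196.6] 0.24982394677509787 [478.9 118.3 200. ] [479.2 119.2 196. ]
[120  14 163] [123  15 165] [124  14 148] [104  91 182]
[ 232  196   51   61 2429]
((535.3944091796875, 124.78312683105469), (201.71697998046875, 158.0928192138672), 6.5479607582092285) [[426.20001220703125, 191.8000030517578], [444.20001220703125, 34.79999923706055], [644.5999755859375, 57.79999923706055], [626.5999755859375, 214.8000030517578]]
tin [508.6 275.7  80. ]
tin [591.8 -48.2  80. ]
bar dir [-0.08250371  0.99659076] 94.73249347274817 [478.34494532 117.89841386]
```

View pics/c1.png

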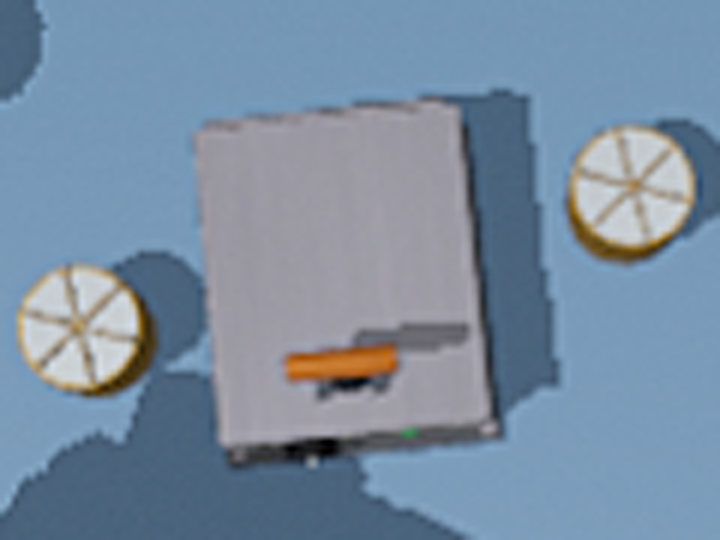

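Emit:
arm_command:
  commands: [1,-3.5,-2.1,-2,0,0,0.1,1,-7.5,-4.5,-2.6,0,0,0.2,1,-11.5,-7,-2.6,0,0,0.32,1,-15.5,-9.5,-2.6,0,0,0.44,1,-19.5,-12,-2.6,0,0,0.56,1,-23.5,-14.4,-2.6,0,0,0.68,1,-27.5,-16.8,-2.6,0,0,0.8,1,-31.5,-19.2,-2.6,0,0,0.9,1,-35,-21.4,-2.6,0,0,0.97,1,-37.4,-22.8,-2.6,0,0,1.0]
  grip_force: 60

```text
clock: 1.2
tcp_pos: [479.8, 116.8, 329.7]
orientation: [0.671, 0.741, -0.0, 0.0]
contact_force: [0.9, 0.8, 0.9]
finger_gap: 85.2
gripper_force: 0.0
```

Emit:
arm_command:
  commands: [0.2,0,0,0,0,0,0,0.2,0,0,0,0,0,0,0.2,0,0,0,0,0,0,0.2,0,0,0,0,0,0]

```text
clock: 1.6
tcp_pos: [478.5, 120.1, 330.0]
orientation: [0.669, 0.743, 0.0, -0.0]
contact_force: [-0.2, 0.1, -0.1]
finger_gap: 51.2
gripper_force: 0.0
```

```bash
cat > m.py <<'E'
from h import *
import sys
from scipy.spatial.transform import Rotation as R
def rel(P,yaw=6):
    s=ctrl.get_state();r=R.from_quat(s["orientation"]).as_matrix()
    g=s["tcp_pos"]+54*r[:,2];print("tcp",s["tcp_pos"].round(1),"R",r.round(3).tolist(),"gap",s["finger_gap"],s["clock"])
    print("shift cm to P, tool axes",(r.T@(np.array(P)-g)/10).round(2))
E
python3 - <<'E'
from m import *
rel([479.1,118.4,196.3])
im=imaging.get_image("wrist");cv2.imwrite("pics/w1.png",im["pixels"])
m=orange(im["pixels"]);b=np.argwhere(m>0)[:,::-1]
k,l,st,c=cv2.connectedComponentsWithStats(m);i=1+np.argmax(st[1:,4]);pts=np.argwhere(l==i)[:,::-1].astype(np.float32)
rr=cv2.minAreaRect(pts);print(st[i],rr)
w=[onz(im,u,v,198) for u,v in cv2.boxPoints(rr)];print(np.round(w,1).tolist(),np.mean(w,0))
E
```

```text
tcp [478.5 120.1 330. ] R [[-0.105, 0.994, 0.0], [0.994, 0.105, 0.0], [0.0, 0.0, -1.0]] gap 51.186657549510095 1.6
shift cm to P, tool axes [-0.17  0.04  7.97]
[ 273  194   22   79 1571] ((283.5, 233.0), (78.0, 21.0), 90.0)
[[468.9, 145.1, 198.0], [483.5, 146.6, 198.0], [490.8, 85.3, 198.0], [474.8, 83.6, 198.0]] [479.51842753 115.13792645 198.        ]
```

View pics/w1.png

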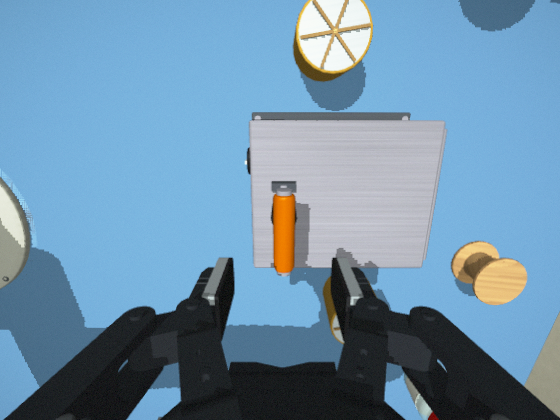

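The wrist view shows the bar (283,233) upright in the picture and lying between the fingers, so the tool yaw matches. I'll descend.

Emit:
arm_command:
  commands: [0.2,-0.25,0.05,3,0,0,0,0.2,-0.25,0.05,5,0,0,0,0.2,-0.25,0.05,6.5,0,0,0,0.2,-0.25,0.05,7.6,0,0,0,0.2,-0.25,0.05,8,0,0,0,0.2,-0.25,0.05,8,0,0,0,0.2,-0.25,0.05,8,0,0,0]

```text
clock: 2.35
tcp_pos: [479.8, 117.0, 250.7]
orientation: [0.669, 0.743, 0.0, 0.0]
contact_force: [0.4, -0.4, -0.9]
finger_gap: 51.1
gripper_force: 0.0
```

Run:
```python
from m import *
rel([479.3,117.5,196.3])
im=imaging.get_image("wrist");cv2.imwrite("pics/w2.png",im["pixels"])
```

```text
tcp [479.8 117.  250.7] R [[-0.104, 0.995, 0.001], [0.995, 0.104, 0.0], [0.0, 0.001, -1.0]] gap 51.06233258527706 2.35
shift cm to P, tool axes [ 0.06 -0.05  0.04]
```

View pics/w2.png

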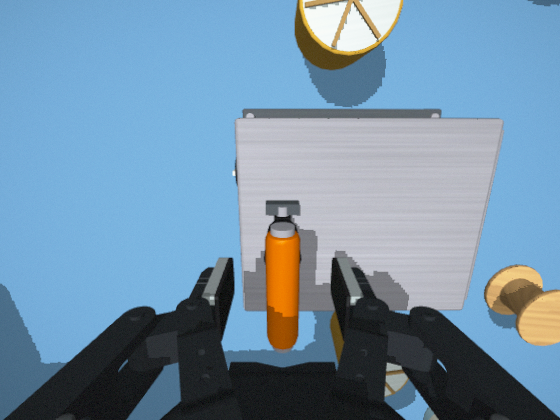

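The bar (283,290) is centred between the open fingers. Closing at 60 N.

Emit:
arm_command:
  commands: [-1,0,0,0,0,0,0,-1,0,0,0,0,0,0,-1,0,0,0,0,0,0,-1,0,0,0,0,0,0,-1,0,0,0,0,0,0,-1,0,0,0,0,0,0,-1,0,0,0,0,0,0,-1,0,0,0,0,0,0]
  grip_force: 60

```text
clock: 3.2
tcp_pos: [479.8, 116.8, 250.3]
orientation: [0.669, 0.743, 0.0, 0.0]
contact_force: [0.5, -0.7, 6.3]
finger_gap: 13.9
gripper_force: 58.6
```

Emit:
arm_command:
  commands: [-1,0,0,-0.1,0,0,0,-1,0,0,-0.2,0,0,0,-1,0,0,-0.3,0,0,0,-1,0,0,-0.4,0,0,0,-1,0,0,-0.5,0,0,0,-1,0,0,-0.6,0,0,0,-1,0,0,-0.6,0,0,0,-1,0,0,-0.6,0,0,0]

```text
clock: 4.0
tcp_pos: [479.6, 116.8, 255.7]
orientation: [0.669, 0.743, -0.0, -0.0]
contact_force: [1.6, 0.1, -3.6]
finger_gap: 13.8
gripper_force: 58.4
```

```bash
cat > look.py <<'E'
from m import *
n=sys.argv[1]
F=[];
s=imaging.get_image("side");st=ctrl.get_state();print(st["tcp_pos"].round(2),st["contact_force"].round(2),st["finger_gap"])
w=imaging.get_image("wrist");st=ctrl.get_state();print(st["contact_force"].round(2))
px=s["pixels"]
a=cv2.resize(px[155:240,200:310],None,fx=5,fy=5,interpolation=cv2.INTER_CUBIC)
b=cv2.resize(w["pixels"][150:400,180:400],(374,425))
cv2.imwrite(f"pics/{n}.png",np.hstack([a[:,:425],b]))
E
python3 look.py l1
```

```text
[479.61 116.79 255.75] [-0.76 -0.36 -4.18] 14.23181937164332
[ 0.72 -0.55 -2.26]
```

View pics/l1.png

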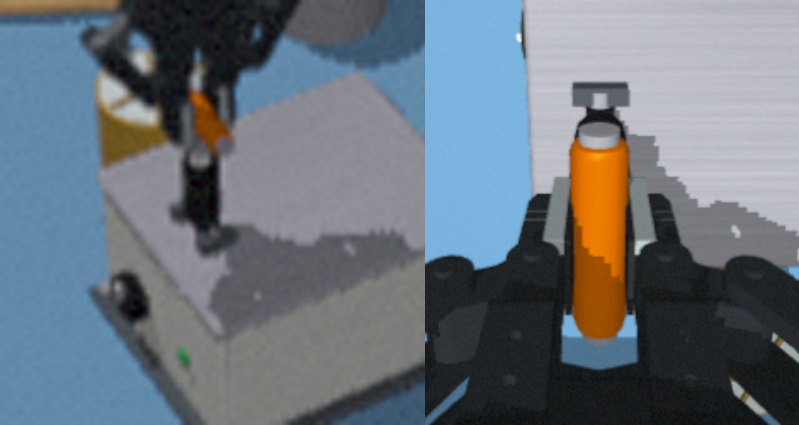

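Held: the picture shows the bar between the pads, the sleeve upright and the lid shut, with about 3 N of pull. I'll go on to the yellow band and hold there.

Emit:
arm_command:
  commands: [-1,0,0,-0.1,0,0,0,-1,0,0,-0.2,0,0,0,-1,0,0,-0.3,0,0,0,-1,0,0,-0.4,0,0,0,-1,0,0,-0.5,0,0,0,-1,0,0,-0.6,0,0,0,-1,0,0,-0.6,0,0,0,-1,0,0,-0.6,0,0,0]

```text
clock: 4.9
tcp_pos: [479.6, 116.8, 261.7]
orientation: [0.669, 0.743, -0.0, -0.0]
contact_force: [-0.2, -0.4, -5.5]
finger_gap: 13.8
gripper_force: 58.5
```

```bash
python3 look.py l2
```

```text
[479.63 116.8  261.77] [-0.09  0.33 -6.85] 14.012301181718463
[-0.11  0.36 -6.49]
```

View pics/l2.png

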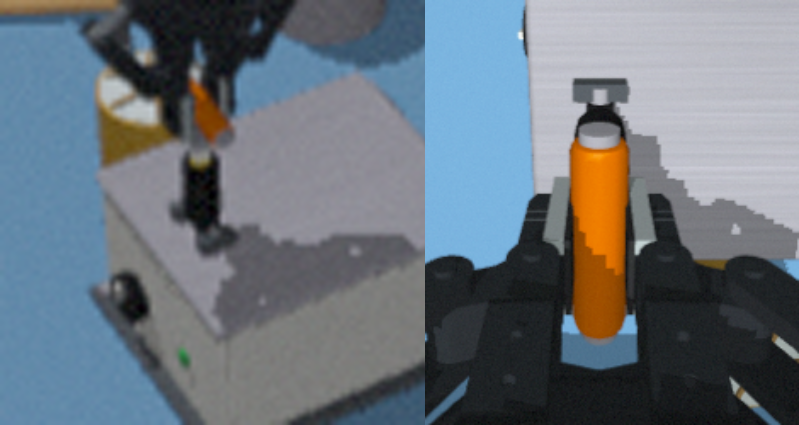

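Emit:
arm_command:
  commands: [-1,0,0,0,0,0,0,-1,0,0,0,0,0,0,-1,0,0,0,0,0,0,-1,0,0,0,0,0,0,-1,0,0,0,0,0,0,-1,0,0,0,0,0,0,-1,0,0,0,0,0,0,-1,0,0,0,0,0,0,-1,0,0,0,0,0,0,-1,0,0,0,0,0,0]

```text
clock: 6.0
tcp_pos: [479.7, 116.8, 261.9]
orientation: [0.669, 0.743, 0.0, 0.0]
contact_force: [-0.1, -0.4, -6.5]
finger_gap: 14.1
gripper_force: 58.5
```

Emit:
arm_command:
  commands: [-1,0,0,0,0,0,0,-1,0,0,0,0,0,0,-1,0,0,0,0,0,0,-1,0,0,0,0,0,0,-1,0,0,0,0,0,0,-1,0,0,0,0,0,0,-1,0,0,0,0,0,0,-1,0,0,0,0,0,0,-1,0,0,0,0,0,0,-1,0,0,0,0,0,0]

```text
clock: 7.0
tcp_pos: [479.6, 116.8, 261.9]
orientation: [0.669, 0.743, -0.0, -0.0]
contact_force: [-0.6, 0.6, -6.2]
finger_gap: 14.2
gripper_force: 58.5
```

The yellow band shows at the sleeve mouth (200,158), the pull is about 6.4 N, and it has been held for more than 2 s. Pulling on slowly.

Emit:
arm_command:
  commands: [-1,0,0,-0.1,0,0,0,-1,0,0,-0.2,0,0,0,-1,0,0,-0.3,0,0,0,-1,0,0,-0.4,0,0,0,-1,0,0,-0.5,0,0,0,-1,0,0,-0.6,0,0,0,-1,0,0,-0.7,0,0,0,-1,0,0,-0.8,0,0,0,-1,0,0,-0.8,0,0,0]

```text
clock: 7.9
tcp_pos: [479.6, 116.8, 269.9]
orientation: [0.669, 0.743, -0.0, -0.0]
contact_force: [-0.2, -0.3, -10.0]
finger_gap: 14.0
gripper_force: 58.5
```

Emit:
arm_command:
  commands: [-1,0,0,-0.07,0,0,0,-1,0,0,-0.13,0,0,0,-1,0,0,-0.2,0,0,0,-1,0,0,-0.2,0,0,0,-1,0,0,-0.2,0,0,0]

```text
clock: 8.4
tcp_pos: [479.6, 116.8, 271.8]
orientation: [0.669, 0.743, -0.0, -0.0]
contact_force: [0.3, 0.2, -11.3]
finger_gap: 13.8
gripper_force: 58.5
```

Emit:
arm_command:
  commands: [-1,0,0,-0.07,0,0,0,-1,0,0,-0.13,0,0,0,-1,0,0,-0.2,0,0,0,-1,0,0,-0.2,0,0,0,-1,0,0,-0.2,0,0,0]

```text
clock: 8.9
tcp_pos: [479.6, 116.8, 273.8]
orientation: [0.669, 0.743, -0.0, -0.0]
contact_force: [1.0, -0.7, -11.8]
finger_gap: 14.0
gripper_force: 58.5
```

Emit:
arm_command:
  commands: [-1,0,0,-0.07,0,0,0,-1,0,0,-0.13,0,0,0,-1,0,0,-0.2,0,0,0,-1,0,0,-0.2,0,0,0,-1,0,0,-0.2,0,0,0]

```text
clock: 9.4
tcp_pos: [479.6, 116.8, 275.8]
orientation: [0.669, 0.743, -0.0, -0.0]
contact_force: [0.1, -0.7, -12.9]
finger_gap: 13.8
gripper_force: 58.5
```

Emit:
arm_command:
  commands: [-1,0,0,-0.07,0,0,0,-1,0,0,-0.13,0,0,0,-1,0,0,-0.2,0,0,0,-1,0,0,-0.2,0,0,0,-1,0,0,-0.2,0,0,0]

```text
clock: 9.9
tcp_pos: [480.0, 116.8, 278.8]
orientation: [0.669, 0.743, 0.001, 0.001]
contact_force: [1.6, -0.3, -4.7]
finger_gap: 14.1
gripper_force: 59.2
```

The seal broke, as the force dropped. I'll settle and check.

Emit:
arm_command:
  commands: [-1,0,0,0,0,0,0,-1,0,0,0,0,0,0,-1,0,0,0,0,0,0,-1,0,0,0,0,0,0,-1,0,0,0,0,0,0,-1,0,0,0,0,0,0,-1,0,0,0,0,0,0,-1,0,0,0,0,0,0]

```text
clock: 10.7
tcp_pos: [479.7, 116.8, 277.9]
orientation: [0.669, 0.743, 0.0, 0.0]
contact_force: [0.8, -0.6, -3.0]
finger_gap: 14.1
gripper_force: 59.3
```

```bash
python3 look.py l3
```

```text
[479.65 116.82 277.89] [ 1.52 -0.61 -3.57] 14.165870457080011
[ 1.21 -0.37 -3.27]
```

View pics/l3.png

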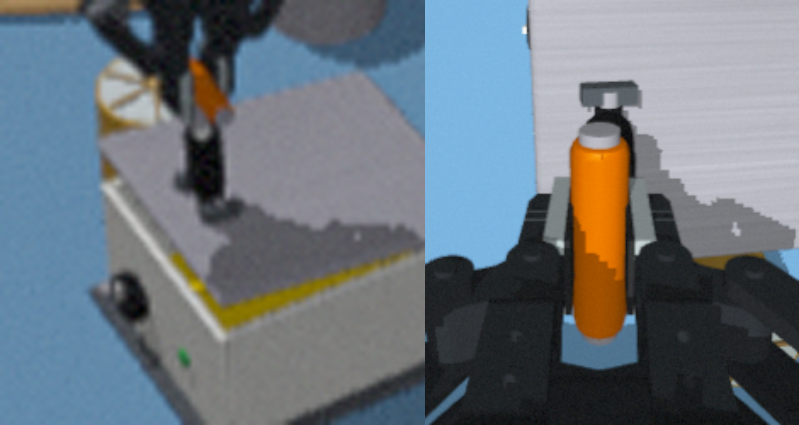

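The lid stands open with wax showing under its front edge. The front corner rose from (222,338) to (222,305) in the crop, about 26 mm or 0.14–0.155 rad. The spring carries about 3.3 N and everything is steady, so I'm handing in.

```bash
python3 -c "
from bench import ctrl
print(ctrl.sign_off())"
```

```text
the job is handed in; nothing more can be done
None
```

The job is handed in: I held the gauge at its yellow band for over two seconds with the lid shut, then broke the seal gently, and the lid is now held about 25 mm open by the gripped handle; the verdict was not shown to me.

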